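# Set the fold-flat stand's sliding leg to its mark and lock it

### The arm

A 6-joint arm with a two-finger parallel gripper is mounted at the origin on the work surface. World frame = base frame: x ahead of the robot, y to its left, z up, the work surface at z = 0. Lengths are in mm, angles in rad, forces in N, time in s.
With the tool pointing down it reaches from about 275 to 750 mm from the base axis. Payload 10.2 kg.
Tool frame: the origin (TCP) lies at the centre of the arm's flange, where the gripper is bolted on; the fingertips stand 173 mm ahead of it and the grasp point (between the pads) lies 155 mm ahead of it; z points along the fingers, y is the line along which they close (so a half turn about z gives the same grasp; the last joint's range is limited). The gripper opens to 85 mm and grips with 20 to 120 N. Pads are 22 mm wide; open, the fingers measure 114 mm over their backs; the gripper's body (76 mm by 85 mm) begins 54 mm behind the grasp point. The pads swing forward as they close: fully open they stand 13 mm farther back than shut.
Start: joints at [-1.52, 0.313, 1.498, -0, 1.331, -0.223], TCP at [141.943, -505.455, 404.694] pointing down, gripper open.
Joint ranges: [-2.94, 2.94], [-0.97, 2.17], [0.19, 2.56], [-1.23, 4.37], [0.02, 3.11], [-2.88, 2.88]. Speed limits (rad/s): [2.39, 2.39, 3.01, 3.14, 3.14, 3.14].

### API

Orientations are given as a unit quaternion [w, x, y, z].
In Python, from rig import status, capture, camera_info, ticket gives the robot as it stands.
- The arm moves only by the shell command python3 -m crank 'ROWS' [FORCE]. ROWS is JSON, a list of rows, each a list of 7 numbers: the shift along the tool's x, y, z as a fraction of full scale, then the turn, a rotation vector about the tool's x, y, z as a fraction of full scale, then the closure, from 0 (fully open) to 1 (shut). A call has 1 to 12 rows; each row is the pose to reach, as a shift and turn from the pose commanded when the call began, along the tool's axes at that moment; what a row does not reach only later rows make up. Full scale, the value 1, is 0.1 m for a shift and 45 degrees for a turn. A row lasts 1/10 s, in which the tool goes at most 50 mm and 8.59 degrees, less where a joint would pass 70% of its speed; a pose out of reach is approached as far as the arm can. A call with a number of a shift or a turn outside -1 to 1 is refused whole. A call with a gripper value outside its range is refused whole. The fingers move at their own pace and stop on an object; FORCE is the grip in N (left out, the last holds). Time passes only in rows, so rows that repeat a pose let the fingers close. It gives the time, the measured TCP pose, the force, the opening and the grip force at its end, in the units of the state.
- status.sense(): the state, without advancing time (a new reading comes with each control period).
- capture(name): name is "side" or "top" or "wrist"; returns (picture, depth): 420x560x3 uint8, red, green, blue; 420x560 float32, mm along the optical axis (not along the pixel's ray), 0 where there is no reading.
- camera_info(name): a dict with "K" (3x3 intrinsics, pixels), "camera_from_world" (4x4, takes a point from world to camera coordinates). Camera axes: x right, y up, looking along -z (the intrinsics and any distortion apply to the point x, -y, -z); pixel columns grow to the right and rows downward; lengths in mm; the calibration is good to about 2 mm. A picture is of the moment at which its call begins: read the wrist's pose just before it. camera_info takes no time and is no camera call; for the wrist camera it gives the pose at the moment of the call.
- ticket.finish_job(): hands the job in; it is judged then, once.
The state is a dict: "time_s": time; "joints": joint angles; "dq": joint speeds; "tau": joint torques, N m; "eef_pos": TCP position; "ee_rot": TCP orientation; "force": force on the tool from outside, world axes, zero at the start; "wrist_torque": the same for the moment, N m; "grip_width": opening from 0.0 (shut) to 1.0 (fully open); "grip_force": force on a finger pad.
Only numpy, scipy, OpenCV 4.12 (cv2) and the standard library are available. Lean on these libraries where they do the work, as an engineer would, in place of code of your own. Each camera call takes 0.05 s, during which the arm holds its last target. There are 200 camera calls.

### The job

Set up the fold-flat stand: first swing its brass hook down until it rests in its catch, then take the upright sliding leg by its black rubber end and draw it up until the red band has just come clear of the collar, lower edge level with the collar's rim. Hold the leg at that mark and, without letting go, turn your hand about the leg so that the side of a finger carries the orange cam lever clockwise (seen from above) round to its stop; do not close the lever while the leg is off its mark. Finish still gripping the leg at the mark with the lever shut, and leave the other things on the table where they are.

Things in the scene. Friction and masses are not known exactly. Their poses are not given: they have to be found in the camera images.
- stand: Heavy fixed base: a dark and a light grey steel leaf, together 193 (x) by 270 (y) mm, 14 mm thick. Origin on the table, midway along y. x points over the fold to the light leaf, y along the fold from leg to hook, z up. In this frame the leg's vertical axis is at (0, -65) mm and the hook's pivot at (0, 75, 30) mm.
- collar_rim (a point): Centre of the top rim of the black collar (36 mm across, 40 mm high, rim 105 mm above the table) through which the leg slides straight up; lies on the leg's axis.
- leg (a joint): How far the leg is drawn up, m. 0 = fully in (its start); 0.036 = at the mark: lower edge of the red band (6 mm high, round the 20 mm tube, hidden inside at the start) level with the collar's rim; 0.065 = end of travel. Its weight of about 1.8 to 3 N makes it sink back to 0 when let go.
- leg_end: Upper tube with its black rubber end: a round upright grip 28 mm across, 50 mm high. Origin: on the axis at mid grip, 38 mm above the collar's rim when the leg is fully in. Grip it there from above. The tube turns freely about its axis, so the gripping hand may twist.
- lever (a joint): Angle of the orange cam lever about the leg's axis, rad. 0 = shut at its stop; starts open at 0.7 to 1.0, growing counter-clockwise from above. Open by q it points from the axis along -135 degrees + q in the stand's x-y plane. It stays where left, needs about 0.08 N m, and does not rise with the leg.
- lever_paddle (a point): Point on the lever's upright paddle, 43 mm from the leg's axis, 60 mm above the rim. The paddle is a 6 mm plate in the axis plane, 20 to 66 mm from the axis, up to 74 mm above the rim, so it stands beside fingers gripping the leg. Grip with the finger line 45 to 50 degrees counter-clockwise of it; turned clockwise, a finger meets it about 28 degrees short of it.
- hook (a joint): Angle of the brass hook about its level pivot, rad. 0 = lying level in its catch (its hard stop); starts raised at 1.1 to 1.6; it stays where it is left (about 0.06 N m) and swings down towards the stand's +x.
- hook_pivot (a point): The hook's pivot, 30 mm above the table, axis along the stand's y. The hook is a flat bar 14 mm wide, 8 mm thick, reaching 88 mm from the pivot; shut, its top is 34 mm above the table, level with the two steel catch cheeks beside it at 73 mm from the pivot.
- hook_push (a point): Point on the outer (when shut: top) face of the hook, 55 mm from the pivot, to push over and down with shut fingers.
- dispenser: Bystander: clear acrylic tape dispenser, 150 x 62 mm, 84 mm high. Origin: centre of its underside. Leave it alone.
- vase: Bystander: white ceramic vase of pencils, 84 mm across, 205 mm high to the pencil tips. Origin: centre of its underside. Leave it alone.
- square: Bystander: aluminium square lying flat, blade 240 mm, stock 140 mm, 11 mm thick (its origin is mid blade). Origin: centre of its underside. Leave it alone.
- clamp: Bystander: steel spring clamp with red grips lying flat, 155 mm long, 90 mm wide, 18 mm high. Origin: centre of its underside. Leave it alone.
- jar: Bystander: small glass jar with aluminium cap, 64 mm across, 85 mm high. Origin: centre of its underside. Leave it alone.

How it is judged:
By the outcome, as a careful person would: the job done as asked, in the order asked, and still so for the second after the job is handed in, while the arm keeps its last pose, push and grip.
It also fails if it takes over 54 s, if anything falls off the work surface, if the arm or the gripper's body presses on something with over 40 N, if the wrist force passes 120 N, or if a joint passes its speed limit or range.

## Working session

There is one attempt and no reset: what is moved stays moved. The work goes in short steps, Python scripts to look and compute and a shell command to move; the robot and the scene stay as the last step left them, time stands still between calls to the robot, and variables do not carry over. Pictures are saved under pics/ and viewed, at most 10 in all, crops included, and the job is handed in when it is done.

```bash
mkdir -p pics; ls; python3 - <<'E'
from rig import status,capture,camera_info
import cv2,numpy as np
print(status.sense())
for n in("top","side"):
    i=camera_info(n);print(n,i)
    p,d=capture(n);cv2.imwrite(f"pics/{n}0.png",p[...,::-1]);np.save(f"{n}0.npy",d)
E
```

```text
pics
{'time_s': 0.0, 'joints': array([-1.52041849e+00,  3.13454679e-01,  1.49844963e+00,  1.13241598e-05,
        1.33099637e+00, -2.23416128e-01]), 'dq': array([ 0.00154118,  0.00170889, -0.00078409, -0.00015827,  0.00028824,
        0.00058025]), 'tau': array([-2.12310524e-04, -4.12257314e+01, -2.59748679e+01, -1.93530518e-04,
        4.11562229e-03, -1.02980898e-06]), 'eef_pos': array([ 141.93165639, -505.40986397,  404.12780993]), 'ee_rot': array([-6.51091021e-04,  9.90644205e-01,  1.36468425e-01,  6.19926474e-05]), 'force': array([-0.03863761, -0.04193927,  0.58122177]), 'wrist_torque': array([ 0.03330309, -0.00681031,  0.00216583]), 'grip_force': 0.0, 'grip_width': 1.0056460027119865}
top {'K': array([[415.09772594,   0.        , 276.41576043],
       [  0.        , 415.09772594, 210.1379703 ],
       [  0.        ,   0.        ,   1.        ]]), 'camera_from_world': array([[-2.75616697e-02, -9.99619465e-01,  1.13083820e-03,
        -9.48041272e+00],
       [ 9.86796757e-01, -2.70274649e-02,  1.59692443e-01,
        -5.71562113e+02],
       [-1.59601111e-01,  5.51729785e-03,  9.87166169e-01,
        -1.07392789e+03],
       [ 0.00000000e+00,  0.00000000e+00,  0.00000000e+00,
         1.00000000e+00]])}
side {'K': array([[426.58921045,   0.        , 275.47345254],
       [  0.        , 426.58921045, 208.46423688],
       [  0.        ,   0.        ,   1.        ]]), 'camera_from_world': array([[-9.94963400e-01, -9.84759739e-02, -1.87167192e-02,
         5.72277467e+02],
       [ 5.58014433e-02, -6.99253428e-01,  7.12692670e-01,
        -1.34962685e+02],
       [-8.32708348e-02,  7.08058702e-01,  7.01226670e-01,
        -1.42251080e+03],
       [ 0.00000000e+00,  0.00000000e+00,  0.00000000e+00,
         1.00000000e+00]])}
```

View pics/top0.png

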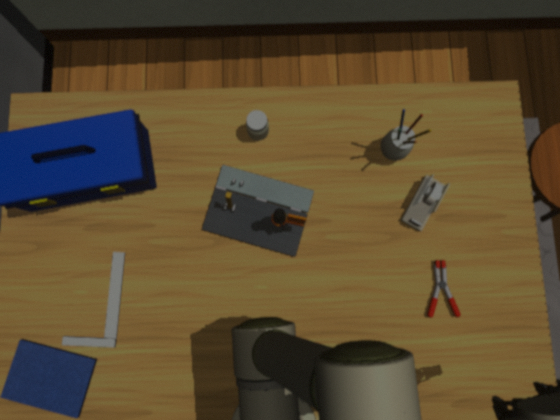

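View pics/side0.png

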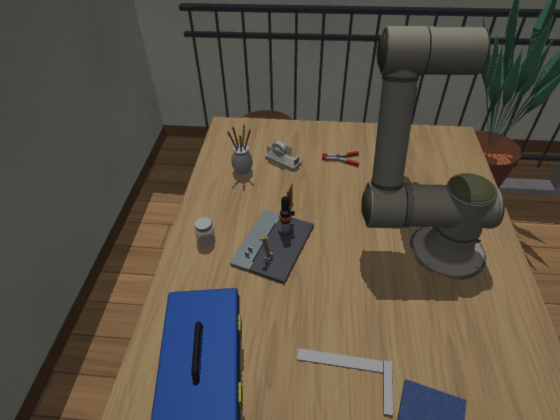

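The top view shows the stand with corners about (222,166), (313,190), (296,255) and (203,230). The leg is near (280,217), the orange lever runs right to (305,217), and the hook is near (229,200). The side view agrees: leg (286,207), hook (266,245).

```bash
cat > h.py <<'E'
import numpy as np,cv2
from rig import status,capture,camera_info
def ray(i,u,v):
    T=i["camera_from_world"];R=T[:3,:3];c=-R.T@T[:3,3]
    d=np.linalg.inv(i["K"])@[u,v,1];return c,R.T@(d*[1,-1,-1])
def onz(i,u,v,z):
    c,d=ray(i,u,v);return c+d*(z-c[2])/d[2]
def cloud(i,dep):
    v,u=np.mgrid[:dep.shape[0],:dep.shape[1]];K=i["K"]
    P=np.stack([(u-K[0,2])/K[0,0]*dep,-(v-K[1,2])/K[1,1]*dep,-dep],-1)
    T=i["camera_from_world"];return (P-T[:3,3])@T[:3,:3]
def proj(i,P):
    P=np.atleast_2d(P);T=i["camera_from_world"];c=P@T[:3,:3].T+T[:3,3]
    return np.stack([i["K"][0,0]*c[:,0]/-c[:,2]+i["K"][0,2],-i["K"][1,1]*c[:,1]/-c[:,2]+i["K"][1,2]],1)
E
python3 - <<'E'
from h import *
i=camera_info("top")
for p in[(222,166),(313,190),(296,255),(203,230)]:print(onz(i,*p,14).round(1))
d=np.load("top0.npy");P=cloud(i,d)
m=np.zeros(d.shape,bool);m[155:265,195:320]=1
print((P[...,2][150:160,200:210]).mean())
a=m&(P[...,2]>9)&(P[...,2]<19)
mask=cv2.morphologyEx(a.astype('u1'),cv2.MORPH_OPEN,np.ones((3,3)));mask=cv2.morphologyEx(mask,cv2.MORPH_CLOSE,np.ones((15,15)))
q=P[mask>0][:,:2].astype('f4');r=cv2.minAreaRect(q);print(r,cv2.boxPoints(r))
t=m&(P[...,2]>110);print("tall",t.sum(),P[t].mean(0),P[t].max(0))
im=cv2.imread("pics/top0.png")[155:265,190:325];cv2.imwrite("pics/topc.png",cv2.resize(cv2.convertScaleAbs(im,alpha=2),None,fx=5,fy=5,interpolation=cv2.INTER_CUBIC))
im=cv2.imread("pics/side0.png")[175:285,225:325];cv2.imwrite("pics/sidec.png",cv2.resize(cv2.convertScaleAbs(im,alpha=2),None,fx=5,fy=5,interpolation=cv2.INTER_CUBIC))
E
```

```text
[706.7 124.8  14. ]
[ 630.5 -129.3   14. ]
[450.8 -75.3  14. ]
[526.4 178.3  14. ]
0.9495096240114462
((547.0697021484375, 36.2203369140625), (269.30950927734375, 260.6767272949219), 72.1481704711914) [[ 381.7275    -51.995056]
 [ 629.8533   -131.9072  ]
 [ 712.41187   124.43573 ]
 [ 464.28613   204.34787 ]]
tall 322 [523.59125701 -29.69295371 290.74070091] [ 609.97131282  104.77725867 1151.43015309]
```

View pics/topc.png

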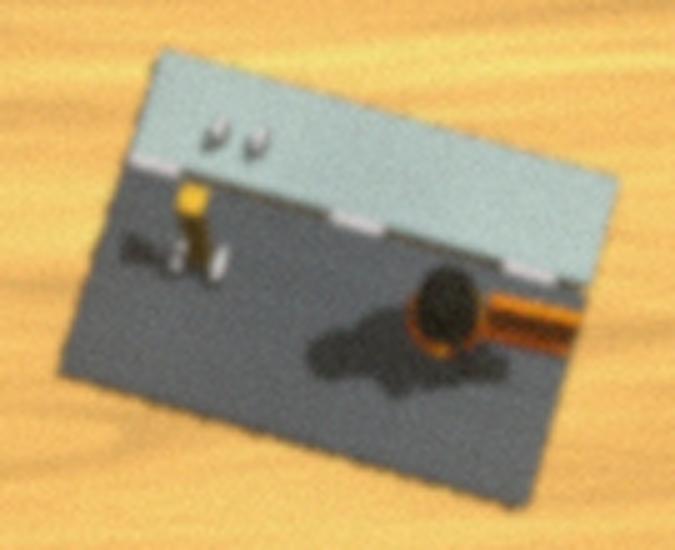

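The crop shows corners (222,165), (314,191), (296,257) and (202,230), the leg's top at (279,215), the lever pointing right to (306,220) and the hook's tip at (228.5,195). The hook's pivot lugs are at (230,207) and the catch cheeks at (233,182) and (241,184).

```bash
python3 - <<'E'
from h import *
i=camera_info("top");f=lambda x,y,z:onz(i,190+x/5,155+y/5,z)
C=[f(*p,14)[:2] for p in[(162,48),(618,180),(528,508),(62,374)]]
for c in C:print(c.round(1))
ys=[C[0]-C[1],C[3]-C[2]];xs=[C[0]-C[3],C[1]-C[2]]
print("len",[np.linalg.norm(v) for v in ys+xs],"yaw",[np.degrees(np.arctan2(-v[0],v[1])) for v in ys],[np.degrees(np.arctan2(v[1],v[0])) for v in xs])
L=f(447,300,165)[:2];H=f(200,262,33)[:2];print("leg",L,"piv",H,np.linalg.norm(H-L),np.degrees(np.arctan2(-(H-L)[0],(H-L)[1])))
p=f(575,333,150)[:2];print("lever dir",np.degrees(np.arctan2(*(p-L)[::-1])),np.linalg.norm(p-L))
print("mid",np.mean(C,0))
w=camera_info("wrist");print(w["K"],w["camera_from_world"])
R=np.array(w["camera_from_world"])[:3,:3];c=-R.T@w["camera_from_world"][:3,3];print(c)
s=status.sense();print(s["eef_pos"])
E
```

```text
[710.7 123.6]
[ 627.6 -130.8]
[446.5 -74.1]
[527.  179.9]
len [np.float64(267.6600886409681), np.float64(266.470225331823), np.float64(192.15855114052889), np.float64(189.73851727196958)] yaw [np.float64(-18.090590588229134), np.float64(-17.57412113163651)] [np.float64(-17.040378047539555), np.float64(-17.389599972997434)]
leg [539.81048075 -31.35419224] piv [584.22384681 101.2998169 ] 139.89150519637988 -18.510858126040297
lever dir -104.20771447686954 63.944838793082354
mid [577.96438904  24.65527709]
[[377.93228105   0.         284.00297585]
 [  0.         377.93228105 207.9028592 ]
 [  0.           0.           1.        ]] [[ 2.70456444e-01 -9.62732050e-01 -5.59159883e-04 -5.25243408e+02]
 [ 9.17760578e-01  2.57998143e-01 -3.01914691e-01  3.83124240e+01]
 [ 2.90807211e-01  8.11415988e-02  9.53334782e-01 -3.80078180e+02]
 [ 0.00000000e+00  0.00000000e+00  0.00000000e+00  1.00000000e+00]]
[ 217.42330756 -484.71304619  373.61513706]
[ 141.93231151 -505.41351429  404.1958635 ]
```

View pics/sidec.png

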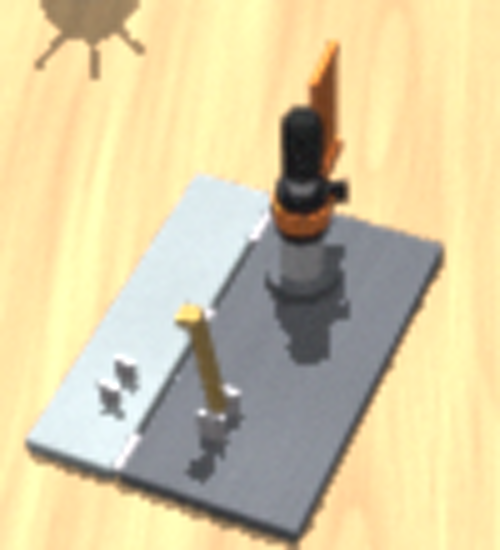

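Checks pass: the leg-to-pivot distance is 139.9 mm (expected 140), the yaw is about -17.7° and the lever is open about 0.85 rad. Next I move the arm over the stand for a wrist view, turning the tool in line with it.

```bash
for k in 1; do python3 -m crank '[[0.31,-0.28,0,0,0,0,0],[0.63,-0.57,0,0,0,0,0.5],[0.94,-0.85,0,0,0,0,1]]'; done
python3 -m crank '[[0.31,-0.28,0,0,0,0,1],[0.63,-0.57,0,0,0,0,1],[0.94,-0.85,0,0,0,0,1]]'
python3 -m crank '[[0.31,-0.28,0,0,0,0,1],[0.63,-0.57,0,0,0,0,1],[0.94,-0.85,0,0,0,0,1]]'
python3 -m crank '[[0.31,-0.28,0,0,0,0,1],[0.63,-0.57,0,0,0,0,1],[0.94,-0.85,0,0,0,0,1]]'
python3 -m crank '[[0.3,-0.25,0,0,0,0.18,1],[0.6,-0.5,0,0,0,0.36,1],[0.85,-0.8,0,0,0,0.54,1],[0.85,-0.8,0,0,0,0.742,1],[0.85,-0.8,0,0,0,0.742,1],[0.85,-0.8,0,0,0,0.742,1]]'
python3 - <<'E'
from h import *
import json
i=camera_info("wrist");p,d=capture("wrist");cv2.imwrite("pics/w1.png",cv2.convertScaleAbs(p[...,::-1],alpha=2));np.save("w1.npy",d)
np.savez("w1i.npz",**i)
E
```

```text
time_s: 0.4
eef_pos: [210.0, -396.8, 404.3]
ee_rot: [-0.0, 0.991, 0.136, 0.0]
force: [1.2, 0.3, 0.1]
grip_width: 0.696
grip_force: 0.0
time_s: 0.7
eef_pos: [277.5, -289.3, 404.6]
ee_rot: [-0.0, 0.991, 0.136, 0.0]
force: [1.5, -0.5, 0.5]
grip_width: 0.145
grip_force: 0.0
time_s: 1.0
eef_pos: [345.0, -182.0, 404.6]
ee_rot: [-0.0, 0.991, 0.136, -0.0]
force: [0.3, 0.2, -0.4]
grip_width: 0.002
grip_force: 0.0
time_s: 1.3
eef_pos: [412.6, -74.6, 404.6]
ee_rot: [-0.0, 0.991, 0.137, -0.0]
force: [0.4, -1.0, -0.1]
grip_width: -0.0
grip_force: 0.0
time_s: 1.9
eef_pos: [472.1, 23.3, 404.5]
ee_rot: [0.0, 0.988, -0.153, -0.0]
force: [-0.6, -0.8, -0.8]
grip_width: -0.001
grip_force: 0.0
```

View pics/w1.png

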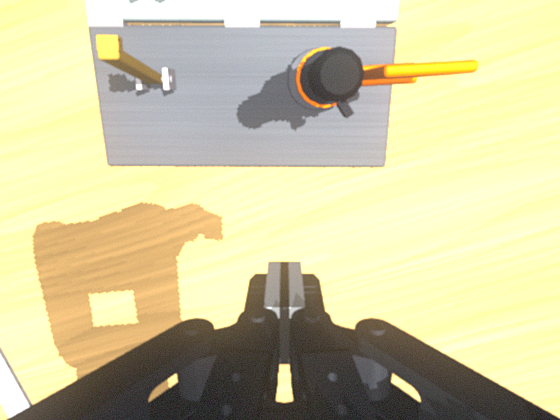

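The wrist view shows the leg's top at (332,75), the lever's paddle top edge from (388,70) to (476,66) and the hook's tip at (108,47). The pivot lugs are at (139,84) and (167,77), and the near base edge runs from (108,165) to (385,166).

```bash
python3 - <<'E'
from h import *
from scipy.optimize import least_squares
i=dict(np.load("w1i.npz"));t=camera_info("top");s=camera_info("side")
tc=lambda x,y:(190+x/5,155+y/5);sc=lambda x,y:(225+x/5,175+y/5)
def pts(v):
    x,y,a,xm,q,h=v;c,S=np.cos(a),np.sin(a);R=np.array([[c,-S,0],[S,c,0],[0,0,1]]);o=np.array([x,y,0])
    W=lambda *p:o+R@np.array(p,float)
    b=np.radians(-135)+q
    return dict(nl=W(xm,135,14),nr=W(xm,-135,14),fl=W(xm+193,135,14),fr=W(xm+193,-135,14),leg=W(0,-65,168),legs=W(0,-65,168),
      pad=W(66*np.cos(b),-65+66*np.sin(b),179),tip=W(87*np.cos(h),75,30+87*np.sin(h)),piv=W(0,75,36))
obs=[(i,"nl",(107.5,165.5)),(i,"nr",(385.5,166.5)),(i,"leg",(332,76)),(i,"pad",(476,66)),(i,"tip",(108,47)),(i,"piv",(153,81)),
 (t,"fl",tc(162,48)),(t,"fr",tc(618,180)),(t,"nr",tc(528,508)),(t,"nl",tc(62,374)),(t,"leg",tc(447,297)),(t,"tip",tc(193,200)),
 (s,"fr",sc(197,175)),(s,"fl",sc(27,442)),(s,"nr",sc(443,243)),(s,"leg",sc(302,113)),(s,"tip",sc(190,316)),(s,"pad",sc(332,42))]
f=lambda v:np.concatenate([proj(c,pts(v)[n])[0]-p for c,n,p in obs])
r=least_squares(f,[560,31,-.31,-96,.85,1.3],x_scale=[10,10,.1,10,.1,.1],loss="soft_l1")
print(r.x.round(3));
for (c,n,p),e in zip(obs,f(r.x).reshape(-1,2)):print(n,e.round(1))
print({k:v.round(1) for k,v in pts(r.x).items()})
E
```

```text
[ 5.6329e+02  3.2985e+01 -3.0600e-01 -7.8468e+01  8.5100e-01  1.3510e+00]
nl [-1.5  1.7]
nr [0.1 0.5]
leg [6.6 0.4]
pad [2.4 0.1]
tip [-0.7  0.2]
piv [-1.1  0. ]
fl [-1.3 -0.8]
fr [-0.3 -1.5]
nr [-0.7 -0.4]
nl [-2.  -0.7]
leg [-1.  -1.2]
tip [-1.2 -0.6]
fr [-0.9 -1.9]
fl [-1.3 -1.2]
nr [-0.2 -1. ]
leg [-0.3 -0.2]
tip [-0.6 -1.2]
pad [ 0.1 -1.4]
{'nl': array([529.1, 185.3,  14. ]), 'nr': array([447.8, -72.1,  14. ]), 'fl': array([713.2, 127.2,  14. ]), 'fr': array([ 631.8, -130.2,   14. ]), 'leg': array([543.7, -29. , 168. ]), 'legs': array([543.7, -29. , 168. ]), 'pad': array([528. , -93.1, 179. ]), 'tip': array([604. ,  98.8, 114.9]), 'piv': array([585.9, 104.5,  36. ])}
```

Fit: stand at (563, 33), yaw -0.306, lever 0.85, hook 1.35 rad, all within the stated ranges. I approach behind the hook with the fingers shut.

```bash
python3 -m crank '[[0.24,-0.4,0,0,0,0,1],[0.48,-0.8,0,0,0,0,1],[0.48,-1,0,0,0,0,1],[0.48,-1,0,0,0,0,1]]'
python3 -m crank '[[0,-0.117,0.4,0,0,0,1],[0,-0.117,0.8,0,0,0,1],[0,-0.117,1,0,0,0,1]]'
python3 -m crank '[[0,0,0.3,0,0,0,1],[0,0,0.495,0,0,0,1],[0,0,0.495,0,0,0,1],[0,0,0.495,0,0,0,1]]'
python3 - <<'E'
from h import *
p,d=capture("side");cv2.imwrite("pics/s2.png",cv2.resize(cv2.convertScaleAbs(p[175:285,215:325,::-1],alpha=2),None,fx=5,fy=5))
E
```

```text
time_s: 2.35
eef_pos: [548.9, 105.1, 404.1]
ee_rot: [-0.0, 0.988, -0.152, -0.0]
force: [-0.5, 0.1, -0.3]
grip_width: -0.002
grip_force: 0.0
time_s: 2.65
eef_pos: [550.9, 114.1, 301.8]
ee_rot: [0.0, 0.988, -0.153, -0.002]
force: [-0.2, 0.4, 0.1]
grip_width: -0.001
grip_force: 0.0
time_s: 3.05
eef_pos: [552.0, 114.4, 256.1]
ee_rot: [0.0, 0.988, -0.154, 0.0]
force: [-0.4, -0.3, 1.1]
grip_width: 0.001
grip_force: 0.0
```

View pics/s2.png

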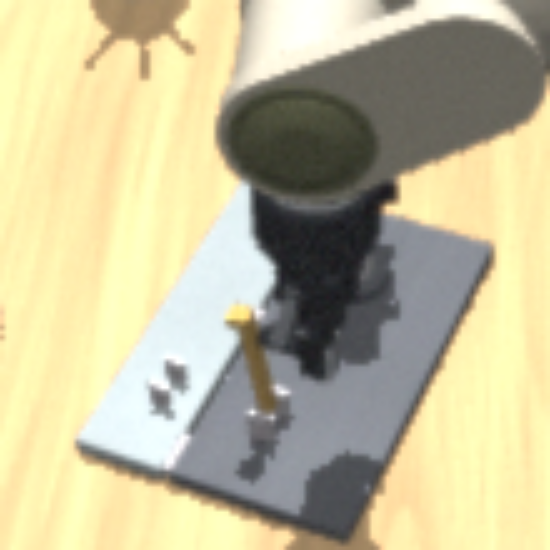

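The side view shows the fingertips (crop (315,370)) just behind the hook bar, which is still raised at (255,350). I push it over and down.

```bash
python3 -m crank '[[0.2,0,0,0,0,0,1],[0.33,0,-0.02,0,0,0,1],[0.41,0,0,0,0,0,1],[0.49,0,0.025,0,0,0,1],[0.55,0,0.06,0,0,0,1],[0.61,0,0.105,0,0,0,1],[0.66,0,0.155,0,0,0,1],[0.71,0,0.21,0,0,0,1],[0.74,0,0.275,0,0,0,1],[0.77,0,0.34,0,0,0,1],[0.79,0,0.41,0,0,0,1],[0.79,0,0.46,0,0,0,1]]'
python3 -m crank '[[0,0,0.02,0,0,0,1],[0,0,0.04,0,0,0,1],[0,0,0.04,0,0,0,1]]'
```

```text
time_s: 4.3
eef_pos: [627.3, 91.3, 208.3]
ee_rot: [0.0, 0.988, -0.154, -0.0]
force: [1.5, -0.4, 0.2]
grip_width: -0.002
grip_force: 0.5
time_s: 4.6
eef_pos: [627.1, 91.4, 207.2]
ee_rot: [0.0, 0.988, -0.154, 0.0]
force: [-7.1, -1.0, 17.1]
grip_width: -0.0
grip_force: 8.5
```

Force rose to 17 N with the fingertips at z = 34 mm, so the hook is in its catch. I lift off, open the gripper and look at the hook and leg.

```bash
python3 -m crank '[[0,0,-0.4,0,0,0,1],[0,0,-0.8,0,0,0,1],[0,0,-1,0,0,0,1]]'
python3 -m crank '[[0,0,-0.4,0,0,0,0],[-0.4,0.4,-0.8,0,0,0,0],[-0.8,0.8,-1,0,0,0,0],[-1,1,-1,0,0,0,0]]'
python3 -m crank '[[-0.25,0.4,0,0,0,0,0],[-0.25,0.4,0,0,0,0,0],[-0.25,0.4,0,0,0,0,0],[-0.25,0.4,0,0,0,0,0]]'
python3 - <<'E'
from h import *
i=camera_info("wrist");p,d=capture("wrist");cv2.imwrite("pics/w2.png",cv2.convertScaleAbs(p[...,::-1],alpha=2));np.save("w2.npy",d);np.savez("w2i.npz",**i)
E
```

```text
time_s: 4.9
eef_pos: [627.2, 91.4, 308.7]
ee_rot: [-0.0, 0.988, -0.154, 0.002]
force: [0.1, -0.2, 0.0]
grip_width: -0.002
grip_force: 0.0
time_s: 5.3
eef_pos: [505.0, 28.8, 405.3]
ee_rot: [0.0, 0.988, -0.153, 0.001]
force: [0.0, -0.6, 0.4]
grip_width: 0.682
grip_force: 0.0
time_s: 5.7
eef_pos: [471.1, -1.1, 404.0]
ee_rot: [-0.0, 0.988, -0.154, 0.0]
force: [-0.3, -0.1, 0.1]
grip_width: 1.0
grip_force: 0.0
```

View pics/w2.png

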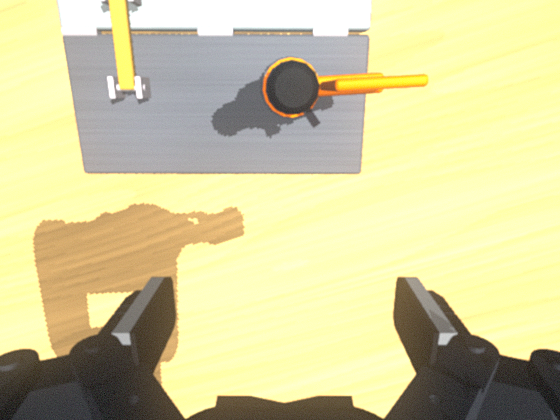

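The hook (pivot at (125,87)) now lies along +x. The leg's top is a circle centred about (293,87), with the paddle's top edge running from (338,84) to (427,80).

```bash
python3 - <<'E'
from h import *
i=dict(np.load("w2i.npz"));d=np.load("w2.npy");P=cloud(i,d)
a=onz(i,293,87,168);b=onz(i,338,84,179);c=onz(i,426,80,179);print(a,b,c,np.linalg.norm((c-a)[:2]),np.degrees(np.arctan2(*(c-a)[1::-1])),np.degrees(np.arctan2(*(c-b)[1::-1])))
m=(P[...,2]>160)&(P[...,2]<174)&(np.hypot(*(P[...,:2]-a[:2]).transpose(2,0,1))<20);q=P[m];print(len(q),q.mean(0),q.min(0),q.max(0))
c1,_=cv2.minEnclosingCircle(q[:,:2].astype('f4'));print(c1,_)
print("pivot",onz(i,125,87,36))
E
```

```text
[545.05294763 -29.49362533 168.        ] [539.75228273 -50.61667501 179.        ] [528.52321151 -91.95563472 179.        ] 64.61218764888756 -104.82277224890743 -105.19680471340219
2169 [545.08988055 -29.87317427 166.45663894] [530.90448635 -43.6882929  160.03332725] [558.52368662 -16.1690023  170.43711382]
(544.76513671875, -29.943416595458984) 13.875988006591797
pivot [587.90639179 103.65589424  36.        ]
```

The leg's axis is at (544.7, -29.7), with a circle-fit radius of 13.9 mm (expected 14). The lever's direction is -105° in world. Next I go over the leg with the finger line at -57.5°.

```bash
python3 -m crank '[[0.3,0.02,0,0,0,-0.18,0],[0.6,0.049,0,0,0,-0.36,0],[0.788,0.049,0,0,0,-0.54,0],[0.788,0.049,0,0,0,-0.72,0],[0.788,0.049,0,0,0,-0.9,0],[0.788,0.049,0,0,0,-1,0],[0.788,0.049,0,0,0,-1,0]]'
python3 -m crank '[[0,0,0,0,0,-0.116,0],[0,0,0,0,0,-0.116,0],[0,0,0,0,0,-0.116,0],[0,0,0,0,0,-0.116,0]]'
python3 - <<'E'
from h import *
s=status.sense();e=np.array([544.7,-29.7])-s["eef_pos"][:2];q=s["ee_rot"];a=2*np.arctan2(q[2],q[1]);print(np.degrees(a),"shift tool",e@[np.cos(a),np.sin(a)],e@[np.sin(a),-np.cos(a)],s["eef_pos"],s["joints"])
E
```

```text
time_s: 6.45
eef_pos: [544.8, -29.4, 403.4]
ee_rot: [-0.0, 0.972, 0.237, -0.0]
force: [0.1, 0.6, -0.2]
grip_width: 1.0
grip_force: 0.0
time_s: 6.85
eef_pos: [544.3, -29.9, 403.9]
ee_rot: [-0.0, 0.96, 0.279, -0.0]
force: [-0.4, 0.1, 0.2]
grip_width: 0.998
grip_force: 0.0
32.396756416876904 shift tool 0.4336929672406958 0.05174805664041782 [544.30608224 -29.88866968 403.9155494 ] [-2.69854187e-01  3.57922317e-01  1.43752599e+00  7.27459811e-07
  1.34623468e+00  7.35511911e-01]
```

```bash
python3 -m crank '[[0,0,0.3,0,0,0,0],[0,0,0.6,0,0,0,0],[0,0,0.85,0,0,0,0],[0,0,1,0,0,0,0]]'
python3 -m crank '[[0,0,0.07,0,0,0,0],[0,0,0.14,0,0,0,0],[0,0,0.14,0,0,0,0],[0,0,0.14,0,0,0,0]]'
python3 -m crank '[[0,0,0,0,0,0,1],[0,0,0,0,0,0,1],[0,0,0,0,0,0,1],[0,0,0,0,0,0,1],[0,0,0,0,0,0,1],[0,0,0,0,0,0,1],[0,0,0,0,0,0,1],[0,0,0,0,0,0,1]]' 50
python3 - <<'E'
from h import *
s=status.sense();print(s["eef_pos"],s["grip_width"]*85,s["wrist_torque"])
E
```

```text
time_s: 7.25
eef_pos: [543.9, -29.9, 302.0]
ee_rot: [-0.001, 0.96, 0.279, -0.001]
force: [0.1, -0.3, 0.1]
grip_width: 1.0
grip_force: 0.0
time_s: 7.65
eef_pos: [544.3, -30.0, 290.7]
ee_rot: [0.0, 0.96, 0.28, 0.0]
force: [-0.7, -0.3, 0.9]
grip_width: 0.999
grip_force: 0.0
time_s: 8.45
eef_pos: [544.0, -29.4, 290.7]
ee_rot: [-0.001, 0.96, 0.28, 0.0]
force: [-3.4, 4.9, 7.3]
grip_width: 0.314
grip_force: 49.1
[544.01726045 -29.44813878 290.68845562] 26.65885005821131 [ 0.6877801   0.56692222 -0.00717323]
```

Gripped (49 N, 27 mm). I draw it up in small steps to measured TCP z = 326.7.

```bash
python3 -m crank '[[0,-0.005,-0.05,0,0,0,1],[0,-0.005,-0.12,0,0,0,1],[0,-0.005,-0.2,0,0,0,1],[0,-0.005,-0.28,0,0,0,1],[0,-0.005,-0.34,0,0,0,1],[0,-0.005,-0.35,0,0,0,1],[0,-0.005,-0.35,0,0,0,1],[0,-0.005,-0.35,0,0,0,1]]' 60
python3 - <<'E'
from h import *
s=status.sense();print(s["eef_pos"],s["grip_width"]*85,s["wrist_torque"],s["force"])
i=camera_info("wrist");p,d=capture("wrist");cv2.imwrite("pics/w3.png",cv2.convertScaleAbs(p[...,::-1],alpha=2));np.save("w3.npy",d);np.savez("w3i.npz",**i)
p,d=capture("side");cv2.imwrite("pics/s3.png",cv2.resize(cv2.convertScaleAbs(p[165:265,235:335,::-1],alpha=2.5),None,fx=5,fy=5,interpolation=cv2.INTER_CUBIC))
a=cv2.resize(cv2.imread("pics/w3.png"),None,fx=.7,fy=.7);b=cv2.imread("pics/s3.png")[:, :400]
c=np.zeros((500,800,3),'u1');c[:294,:392]=a;c[:,400:]=b;cv2.imwrite("pics/c3.png",c)
E
```

```text
time_s: 9.25
eef_pos: [543.9, -29.4, 325.5]
ee_rot: [-0.0, 0.96, 0.28, 0.0]
force: [1.1, 4.8, -2.1]
grip_width: 0.313
grip_force: 59.3
[543.85903617 -29.35919858 325.54829953] 26.57455634480472 [ 0.74467919 -0.24273264  0.0164253 ] [ 1.08571586  4.78556922 -2.14545622]
```

View pics/c3.png

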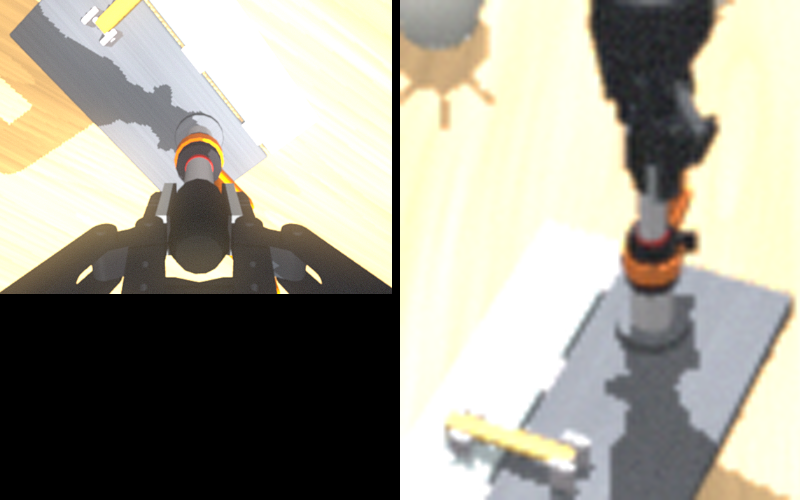

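The wrist view (left) shows the red band at about (285,229) in full pixels, emerging from the collar. The side crop shows the hook level in its catch. The rise so far is 34.9 mm, so I add about 1.2 mm and measure the band.

```bash
python3 -m crank '[[0.004,-0.003,-0.012,0,0,0,1],[0.004,-0.003,-0.012,0,0,0,1],[0.004,-0.003,-0.012,0,0,0,1],[0.004,-0.003,-0.012,0,0,0,1]]' 60
python3 - <<'E'
from h import *
s=status.sense();print(s["eef_pos"],s["force"])
i=camera_info("wrist");p,d=capture("wrist");a=np.radians(32.5);L=np.array([544.7,-29.7])
# camera direction from axis
R=i["camera_from_world"][:3,:3];c=-R.T@i["camera_from_world"][:3,3];v=(c[:2]-L);v/=np.linalg.norm(v)
for z in(105,106,111,112):print(z,proj(i,[*(L+10*v),z])[0].round(1))
h=cv2.cvtColor(p,cv2.COLOR_RGB2HSV)
for u in(280,285,290):print(u,[(r,*map(int,p[r,u])) for r in range(214,246,1)])
cv2.imwrite("pics/w4.png",cv2.resize(cv2.convertScaleAbs(p[190:260,245:325,::-1],alpha=2),None,fx=7,fy=7,interpolation=cv2.INTER_NEAREST))
E
```

```text
time_s: 9.75
eef_pos: [544.0, -29.2, 326.3]
ee_rot: [-0.0, 0.96, 0.28, -0.0]
force: [-0.6, 0.8, -2.3]
grip_width: 0.311
grip_force: 59.4
[543.99088265 -29.19948976 326.25953314] [-0.61874522  0.81202882 -2.25391844]
105 [284.  220.7]
106 [284.  221.4]
111 [284.  224.6]
112 [284.  225.3]
280 [(214, 48, 42, 42), (215, 46, 42, 43), (216, 46, 40, 41), (217, 43, 38, 38), (218, 43, 39, 40), (219, 47, 38, 38), (220, 70, 39, 39), (221, 82, 30, 30), (222, 88, 32, 29), (223, 102, 36, 34), (224, 114, 48, 44), (225, 105, 70, 71), (226, 84, 77, 77), (227, 79, 78, 77), (228, 80, 76, 76), (229, 82, 80, 78), (230, 82, 78, 76), (231, 80, 77, 77), (232, 80, 77, 77), (233, 81, 79, 79), (234, 82, 79, 79), (235, 80, 76, 75), (236, 83, 80, 80), (237, 81, 79, 76), (238, 80, 77, 74), (239, 80, 78, 77), (240, 80, 77, 76), (241, 80, 78, 77), (242, 81, 78, 76), (243, 78, 75, 73), (244, 79, 77, 78), (245, 80, 80, 79)]
285 [(214, 45, 41, 42), (215, 45, 41, 40), (216, 45, 40, 42), (217, 43, 38, 40), (218, 46, 39, 41), (219, 55, 37, 39), (220, 76, 35, 32), (221, 86, 30, 29), (222, 95, 33, 28), (223, 117, 40, 40), 
[... 333 characters left out ...]
 79, 80), (242, 83, 81, 80), (243, 85, 80, 80), (244, 85, 81, 82), (245, 82, 80, 79)]
290 [(214, 45, 42, 41), (215, 46, 42, 43), (216, 45, 39, 41), (217, 45, 42, 40), (218, 43, 43, 42), (219, 46, 41, 39), (220, 58, 39, 39), (221, 79, 35, 34), (222, 88, 33, 33), (223, 98, 35, 31), (224, 119, 43, 42), (225, 116, 64, 63), (226, 94, 78, 79), (227, 83, 82, 80), (228, 84, 81, 81), (229, 86, 81, 81), (230, 85, 81, 80), (231, 83, 79, 80), (232, 83, 78, 79), (233, 85, 81, 83), (234, 84, 82, 82), (235, 85, 82, 82), (236, 84, 80, 81), (237, 83, 81, 79), (238, 85, 81, 81), (239, 83, 80, 79), (240, 85, 80, 81), (241, 82, 78, 79), (242, 85, 82, 82), (243, 82, 78, 79), (244, 81, 79, 78), (245, 85, 81, 80)]
```

View pics/w4.png

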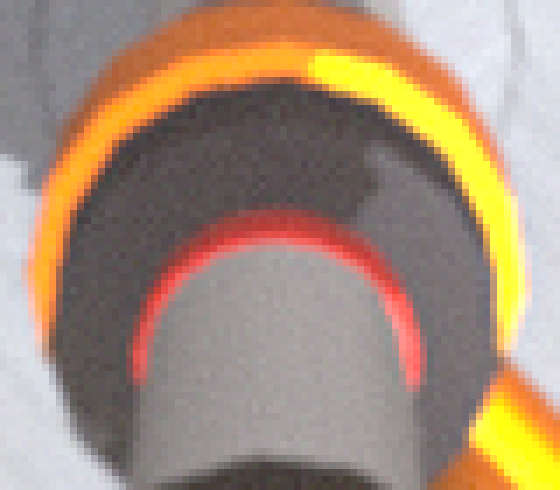

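The crop shows the whole red band sitting on the collar's rim. Its rows 220–224.4 match the projections for z = 105 (220.7) and 111 (224.6). I add 0.4 mm, then twist clockwise, checking the height.

```bash
python3 -m crank '[[0,0,-0.004,0,0,0.1,1],[0,0,-0.004,0,0,0.2,1],[0,0,-0.004,0,0,0.3,1],[0,0,-0.004,0,0,0.4,1],[0,0,-0.004,0,0,0.5,1],[0,0,-0.004,0,0,0.6,1],[0,0,-0.004,0,0,0.6,1]]'
python3 -m crank '[[0,0,0,0,0,0.1,1],[0,0,0,0,0,0.2,1],[0,0,0,0,0,0.3,1],[0,0,0,0,0,0.4,1],[0,0,0,0,0,0.5,1],[0,0,0,0,0,0.5,1],[0,0,0,0,0,0.5,1]]'
python3 - <<'E'
from h import *
s=status.sense();print(s["eef_pos"],s["force"],s["wrist_torque"],s["joints"][5],s["grip_width"]*85)
E
```

```text
time_s: 10.5
eef_pos: [544.0, -29.2, 326.6]
ee_rot: [0.0, 0.999, 0.048, -0.0]
force: [-0.9, 2.6, -1.9]
grip_width: 0.314
grip_force: 59.7
time_s: 11.2
eef_pos: [544.0, -29.3, 326.5]
ee_rot: [0.0, 0.989, -0.146, -0.0]
force: [-2.0, -0.1, -2.9]
grip_width: 0.314
grip_force: 59.7
[544.02525191 -29.28495058 326.53696728] [-1.97379137 -0.05836035 -2.89350527] [0.01606566 0.17984713 0.01571154] 1.595373312916631 26.690692842191627
```

```bash
python3 -m crank '[[0,0,0,0,0,0.08,1],[0,0,0,0,0,0.16,1],[0,0,0,0,0,0.24,1],[0,0,0,0,0,0.32,1],[0,0,0,0,0,0.32,1],[0,0,0,0,0,0.32,1]]'
python3 - <<'E'
from h import *
s=status.sense();print(s["eef_pos"],s["force"],s["wrist_torque"])
i=camera_info("wrist");p,d=capture("wrist");cv2.imwrite("pics/w5.png",cv2.convertScaleAbs(p[...,::-1],alpha=2));np.savez("w5i.npz",**i)
q,d=capture("top");t=cv2.resize(cv2.convertScaleAbs(q[180:260,230:330,::-1],alpha=2.5),None,fx=4,fy=4,interpolation=cv2.INTER_CUBIC)
c=np.zeros((420,800,3),'u1');c[:,:400]=cv2.imread("pics/w5.png")[:,80:480];c[:320,400:]=t;cv2.imwrite("pics/c5.png",c)
E
```

```text
time_s: 11.8
eef_pos: [544.2, -29.6, 326.7]
ee_rot: [0.001, 0.963, -0.268, 0.001]
force: [0.4, -5.5, -4.0]
grip_width: 0.313
grip_force: 71.8
[544.20199484 -29.63583203 326.65041775] [ 0.36694937 -5.49624211 -4.02869336] [-0.98608072 -0.28826348  0.95128122]
```

View pics/c5.png

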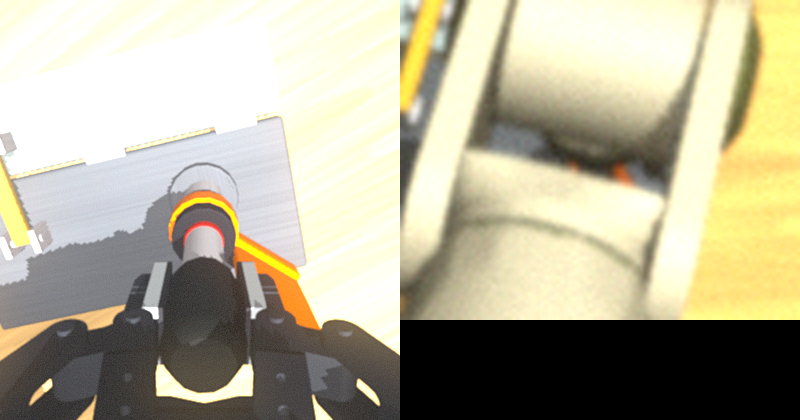

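The wrist view shows the lever arm from (315,235) to (378,275) pressed by the finger on its side, with the band still on the rim at (285,228). The torque has jumped to 0.95 N m against the lever's own 0.08, which suggests the stop. I push slightly more and check the lever's angle in that image.

```bash
python3 - <<'E'
from h import *
i=dict(np.load("w5i.npz"));L=np.array([544.7,-29.7])
for z in(95,105,115):
  a=onz(i,378,275,z)[:2]-L;b=onz(i,316,236,z)[:2]-L
  print(z,np.linalg.norm(a),np.degrees(np.arctan2(a[1],a[0]))+17.55,np.linalg.norm(b),np.degrees(np.arctan2(b[1],b[0]))+17.55,np.degrees(np.arctan2(*(a-b)[::-1]))+17.55)
E
python3 -m crank '[[0,0,0,0,0,0.02,1],[0,0,0,0,0,0.04,1],[0,0,0,0,0,0.04,1],[0,0,0,0,0,0.04,1]]'
python3 - <<'E'
from h import *
s=status.sense();print(s["eef_pos"],s["ee_rot"],s["force"],s["wrist_torque"],s["grip_force"])
i=camera_info("wrist");p,d=capture("wrist");L=np.array([544.7,-29.7]);P=cloud(i,d)
h=cv2.cvtColor(p,cv2.COLOR_RGB2HSV);m=(h[...,0]>5)&(h[...,0]<25)&(h[...,1]>170)&(d>0)
r=P[...,:2]-L;rr=np.hypot(r[...,0],r[...,1]);m&=(rr>28)&(rr<70)&(P[...,2]>80)
a=np.degrees(np.arctan2(r[...,1],r[...,0]))[m]+17.55
print(m.sum(),np.percentile(a,[5,25,50,75,95]),np.percentile(P[m][:,2],[5,50,95]))
E
```

```text
95 62.0467152771288 -129.39432645136617 18.692208292001474 -110.46870864264066 -137.17580389272305
105 57.38239186130252 -125.90690676293208 17.722953836326667 -97.92620712154606 -137.17580389272302
115 52.96760856820882 -121.8207723110976 17.6723030541842 -84.64698929397747 -137.175803892723
time_s: 12.3
eef_pos: [544.3, -29.8, 326.7]
ee_rot: [0.001, 0.959, -0.283, 0.001]
force: [1.4, -6.8, -5.0]
grip_width: 0.313
grip_force: 73.4
[544.30923269 -29.77005104 326.71027343] [ 1.00542377e-03  9.59023302e-01 -2.83323815e-01  9.54813880e-04] [ 1.42340058 -6.79877536 -4.96990292] [-1.23931487 -0.51800672  1.0863465 ] 73.36511995294131
2389 [-132.66762833 -132.20878933 -131.54443625 -129.73374529 -123.76272111] [ 88.50473685 111.05497022 147.32766702]
```

The lever's visible face lies at about -131.5°, and allowing for its 3 mm half-thickness (about 4°) the plate is at about -135°, its stop. One last small nudge and hold will confirm it no longer moves and that the mark holds.

```bash
python3 -m crank '[[0,0,0,0,0,0.02,1],[0,0,0,0,0,0.03,1],[0,0,0,0,0,0.03,1],[0,0,0,0,0,0.03,1],[0,0,0,0,0,0.03,1],[0,0,0,0,0,0.03,1]]'
python3 - <<'E'
from h import *
s=status.sense();print(s["eef_pos"],s["ee_rot"],s["force"],s["wrist_torque"],s["grip_force"])
i=camera_info("wrist");p,d=capture("wrist");L=np.array([544.7,-29.7]);P=cloud(i,d)
h=cv2.cvtColor(p,cv2.COLOR_RGB2HSV);m=(h[...,0]>5)&(h[...,0]<25)&(h[...,1]>170)&(d>0)
r=P[...,:2]-L;rr=np.hypot(r[...,0],r[...,1]);m&=(rr>28)&(rr<70)&(P[...,2]>80)
a=np.degrees(np.arctan2(r[...,1],r[...,0]))[m]+17.55
print(m.sum(),np.percentile(a,[5,25,50,75,95]))
R=i["camera_from_world"][:3,:3];c=-R.T@i["camera_from_world"][:3,3];v=(c[:2]-L);v/=np.linalg.norm(v)
for z in(105,111):print(z,proj(i,[*(L+10*v),z])[0].round(1))
print([(k,*map(int,p[k,285])) for k in range(216,230)])
E
```

```text
time_s: 12.95
eef_pos: [544.4, -30.0, 326.7]
ee_rot: [0.001, 0.956, -0.295, 0.001]
force: [3.3, -8.7, -4.7]
grip_width: 0.311
grip_force: 73.5
[544.44358089 -29.95178052 326.72595501] [ 0.00118914  0.95563067 -0.29456201  0.00135445] [ 3.25079445 -8.65869471 -4.66570911] [-1.41504967 -0.73027903  1.16414966] 73.45037608072744
2548 [-132.69498497 -132.18952109 -131.58125744 -129.87900766 -123.94862223]
105 [283.3 223. ]
111 [283.3 226.8]
[(216, 55, 51, 52), (217, 56, 51, 52), (218, 57, 50, 52), (219, 54, 52, 51), (220, 54, 50, 49), (221, 60, 49, 51), (222, 89, 45, 43), (223, 109, 39, 37), (224, 114, 35, 30), (225, 134, 33, 30), (226, 182, 52, 47), (227, 169, 87, 86), (228, 122, 104, 103), (229, 106, 105, 108)]
```

The lever no longer moves (still -131.6°) and the band is still on the mark (rows 222–227, projections 223.0 and 226.8). I hand the job in.

```bash
python3 -c "
from rig import ticket
print(ticket.finish_job())"
```

```text
the job is handed in; nothing more can be done
None
```

The job is handed in: the hook rests in its catch, the leg is still gripped at the mark (about 36 mm up by arm travel, red band on the rim), and the lever is shut against its stop; I saw no contact with the other things, but took no final picture of them.

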